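# Clamp a strip boat in the bonding workholder and hook it shut

### The arm

A 7-joint arm with a two-finger parallel gripper is mounted at the origin on a cart in front of the work surface, level with it; the furniture and walls round the work are solid. World frame = base frame: x ahead of the robot, y to its left, z up, the work surface at z = 0. Lengths are in m, angles in rad, forces in N, time in s.
With the tool pointing down it reaches from about 0.425 to 0.925 m from the base axis. Payload 6.8 kg.
Tool frame: the origin (TCP) lies between the finger pads; the fingertips stand finger_overhang ahead of it and the grasp point (between the pads) lies 6 mm ahead of it (finger_overhang is the distance from the TCP to the fingertips, in m); z points along the fingers, y is the line along which they close (so a half turn about z gives the same grasp; the last joint's range is limited). The gripper opens to 85 mm and grips with 20 to 120 N. Pads are 22 mm wide; open, the fingers measure 114 mm over their backs; the gripper's body (76 mm by 85 mm) begins 54 mm behind the grasp point. The pads swing forward as they close: fully open they stand 13 mm farther back than shut.
Start: joints at [1.188, 0.477, 0.022, 1.555, -0.011, 1.109, -0.083], TCP at [0.183, -0.65, 0.224] pointing down, gripper open.
Joint ranges: [-2.96, 2.96], [-0.34, 2.1], [-1.41, 1.46], [0.24, 2.44], [-1.37, 4.51], [0.17, 1.92], [-2.96, 2.96]. Speed limits (rad/s): [2.39, 2.39, 3.14, 3.14, 3.14, 3.14, 3.14].

### API

Orientations are given as a unit quaternion [w, x, y, z].
In Python, from station import * gives the robot as it stands.
- The arm moves only by the tool drive_tool, never from a script. Its argument "increments" is a list of rows, each an object of numbers: "claw": the finger opening in m, from 0 to 0.0854; "dx", "dy", "dz": the shift along the tool's x, y, z in m; "wx", "wy", "wz": the turn, a rotation vector about the tool's x, y, z in degrees. A call has 1 to 20 rows; each row shifts and turns the commanded pose from where the row before left it, along the tool's axes as they then stand; what a row does not reach is not made up. A row lasts 1/8 s, in which the tool goes at most 62.5 mm and 10.7 degrees, less where a joint would pass 70% of its speed; a pose out of reach is approached as far as the arm can. A call with a gripper value outside its range is refused whole. The fingers move at their own pace and stop on an object; "newtons" is the grip in N (left out, the last holds). Time passes only in rows, so rows that do not move let the fingers close. It gives the time, the measured TCP pose, the force, the opening and the grip force at its end, in the units of the state.
- get_obs(): the state, without advancing time (a new reading comes with each control period).
- read_camera(name): name is "scene" or "top" or "wrist"; returns (picture, depth): 420x560x3 uint8, red, green, blue; 420x560 float32, m along the optical axis (not along the pixel's ray), 0 where there is no reading.
- calibration(name): a dict with "intrinsics" (3x3 intrinsics, pixels), "k1" (the pictures are not rectified: a ray, as slopes to the right and down, at radius r is drawn at 1 + k1 r^2 times it, then the intrinsics apply), "R" (3x3) and "t" (3): a world point X has camera coordinates R X + t; the wrist camera has in their place "mount" (4x4, takes a point from camera to tool coordinates, whose origin is the TCP and whose axes are the flange's). Camera axes: x right, y down, z forward; pixel columns grow to the right and rows downward; lengths in m; the calibration is good to about 2 mm. A picture is of the moment at which its call begins: read the wrist's pose just before it. calibration takes no time and is no camera call.
- hand_in(): hands the job in; it is judged then, once.
The state is a dict: "t": time; "q": joint angles; "joint_vel": joint speeds; "joint_torque": joint torques, N m; "eef_pos": TCP position; "tool_rot": TCP orientation; "contact_force": force on the tool from outside, world axes, zero at the start; "torque": the same for the moment, N m; "gripper_width": opening from 0.0 (shut) to 1.0 (fully open); "grasp_force": force on a finger pad.
Only numpy, scipy, OpenCV 4.12 (cv2) and the standard library are available. Lean on these libraries where they do the work, as an engineer would, in place of code of your own. Each camera call takes 0.05 s, during which the arm holds its last target. There are 200 camera calls.

### The job

Lay the strip boat flat in the nest of the workholder, down between its locating pins. Swing the hinged window frame down over it, then swing the hook at the front up and over the frame's keeper bar until it snaps fully home and holds the frame down. Leave the tweezers, the loupe and the note pad where they lie.

Things in the scene. Friction and masses are not known exactly. Their poses are not given: they have to be found in the camera images.
- boat_center (a point): The strip boat: thin flat dark tray holding a copper-coloured lead-frame strip, loose on the worktop, about 0.12 kg. 56 mm wide (own x), 190 mm long (own y), 9 mm thick; the outside is a plain rectangular block, to be taken across its 56 mm width. This point is its centre, half-way up. Either end may lead in the nest.
- workholder: Low metal fixture fixed to the worktop, 244 mm long (own y) and 122 mm deep (own x), with a nest for the boat, a hinged window frame at the back and a hook at the front. Own x points from the hook to the frame's hinge, y along the nest, z up. Origin on the worktop under the nest centre. All offsets below are along these axes.
- nest (a point): Centre of the flat nest floor, 24 mm above the worktop. Six steel pins, 8 mm thick, 7.4 mm tall with tapered tops, stand round it at x +-33.2, y +-75 mm (four) and x 0, y +-100.2 mm (two): the boat lies lengthwise along y between them with 1.2 mm play each way. Beside the boat, for |y| < 32 mm and |x| > 27 mm, the block is cut 7 mm lower as room for fingers. Seated, the boat's centre is 4.5 mm above this.
- frame_hinge (a point): Middle of the window frame's hinge axis: x +60 mm, 37 mm above the worktop, axis along y. The frame is an aluminium plate 6 mm thick whose mid-plane holds the axis, 212 mm long (y): front rail 82 to 98 mm from the axis, rear rail 20 to 38 mm, closed ends, thin ribs at y 0 and +-47 mm, window openings between.
- clamp_frame (a joint): Angle of the window frame (rad): 0 = level over the nest, grows as its free edge rises. Starts leaning back, 1.85 to 2.05; stop at 2.1. 0.24 kg, stiff damped hinge: leaning back it stays, below about 1 rad it sinks slowly; it can be pushed over from behind. Sprung pads under its rails meet the seated boat: it rests at 0.02 to 0.05 until the hook pulls it down to about 0.012.
- front_rail (a point): Middle of the frame's front rail (16 mm wide, 6 mm thick, along y), 90 mm from the hinge axis, in mid thickness. Next to the middle, lugs stand 4.5 mm proud of the mid-plane on the upper side at |y| 11.5 to 17 mm and end 123 mm from the axis.
- keeper_bar (a point): Centre of the keeper bar, a round steel bar 8 mm thick along y, 23 mm free length between two lugs, 118 mm from the hinge axis at the frame's free edge: the catch for the hook.
- hook_pivot (a point): Pivot of the hook at the workholder's front: x -66 mm, y 0, 11.3 mm above the worktop, axis along y. The hook's nose is 16 mm wide.
- hook_grip (a point): Centre of the hook's black cross grip, a round bar 11 mm thick and 44 mm long along y, at the end of its lever. With the hook home it stands 52 mm above the pivot and 4 mm in front of it.
- hook (a joint): Angle of the hook (rad): 0 = upright, home over the keeper bar; grows as it swings forward and down, away from the nest. Starts 0.85 to 1.15, stop 1.35, stays where left. With the frame down on the boat, its nose meets the bar at about 0.35 and pulls it down (about 3 N at the grip); past 0.12 its barb snaps over the bar and it holds at 0 +-0.02. Swung up before the frame is down it blocks the bar.
- tweezers: Tweezers lying on the worktop, 125 x 18 x 10 mm; to be left alone. Origin under the middle.
- loupe: Small folding loupe on the worktop, 52 x 30 x 16 mm; to be left alone. Origin under the middle.
- note_pad: Note pad on the worktop, 60 x 105 x 12 mm; to be left alone. Origin under the middle.

How it is judged:
On the way, in this order (a step that is already met when the one before it is completed fails the run):
1. the boat lies flat on the nest floor between the pins (x of boat_center in the frame of nest between -0.004 and 0.004 m and y of boat_center in the frame of nest between -0.004 and 0.004 m and z of boat_center in the frame of nest between 0.003 and 0.006 m and angle between boat_center's own z axis and vertical below 0.03 rad), for 0.2 s.
2. the window frame lies down on the boat (all of step 1 and value of joint clamp_frame below 0.06 rad), for 0.2 s.
3. the hook is home over the keeper bar and holds the frame down (all of step 1 and value of joint clamp_frame below 0.022 rad and value of joint hook between -0.08 and 0.05 rad), for 0.2 s.
At the end, for the whole second after the job is handed in: The boat lies flat in the nest (centre within 4 mm of the nest centre each way, 1.5 mm in height, tilt under 0.03 rad), the window frame is held down over it (angle under 0.022 rad), and the hook stands home over the keeper bar (angle between -0.08 and 0.05 rad), all at rest (all of step 3 and velocity of joint each of hook, clamp_frame below 0.1 rad/s); the robot touches nothing.
It fails at once if the tweezers is pushed more than 30 mm from its place (distance of tweezers from where it was at the start of the episode above 0.03 m).
It fails at once if the loupe is pushed more than 30 mm from its place (distance of loupe from where it was at the start of the episode above 0.03 m).
It fails at once if the note pad is pushed more than 30 mm from its place (distance of note_pad from where it was at the start of the episode above 0.03 m).
It also fails if it takes over 58 s, if anything falls off the work surface, if the arm or the gripper's body presses on something with over 40 N, if the wrist force passes 120 N, or if a joint passes its speed limit or range.

## Working session

There is one attempt and no reset: what is moved stays moved. The work goes in short steps, Python scripts to look and compute and a tool call to move; the robot and the scene stay as the last step left them, time stands still between calls to the robot, and variables do not carry over. Pictures are saved under pics/ and viewed, at most 10 in all, crops included, and the job is handed in when it is done.

Besides the shell and the picture viewer there is one more tool, called after "Request:" as name(argument=value, ...), one argument or row to a line, values as JSON. drive_tool: Moves the arm, as the interface text tells. Its arguments: {"type":"object","properties":{"increments":{"type":"array","items":{"type":"object","properties":{"claw":{"type":"number"},"dx":{"type":"number"},"dy":{"type":"number"},"dz":{"type":"number"},"wx":{"type":"number"},"wy":{"type":"number"},"wz":{"type":"number"}}}},"newtons":{"type":"number"}},"required":["increments"]}

```bash
ls; mkdir -p pics; python3 - <<'E'
from station import *
import cv2,numpy as np
o=get_obs();print(o)
for n in("top","scene"):
    p,d=read_camera(n);cv2.imwrite(f"pics/{n}0.png",p[...,::-1]);np.save(f"pics/{n}0.npy",d)
    print(n,calibration(n))
print(calibration("wrist"))
E
```

```text
pics
{'t': 0.0, 'q': array([ 1.18793585,  0.47779386,  0.0223316 ,  1.55644549, -0.01152076,
        1.10926673, -0.08309047]), 'joint_vel': array([ 0.00056884,  0.00110152, -0.00205547,  0.00083492,  0.00059694,
       -0.00125106,  0.0004704 ]), 'joint_torque': array([ 1.70180585e-03, -5.96439922e+01,  1.60854198e+00, -2.81195515e+01,
        1.23868123e-02,  9.42999817e-03, -2.50845233e-05]), 'eef_pos': array([ 0.18297431, -0.64911106,  0.22263225]), 'tool_rot': array([-8.75208655e-04,  9.90575776e-01,  1.36962896e-01, -1.76545178e-04]), 'contact_force': array([-0.48723418, -0.10627414, -0.85999726]), 'torque': array([-0.03021942, -0.01394644, -0.04082639]), 'grasp_force': 0.0, 'gripper_width': 0.9988976669632517}
top {'intrinsics': array([[540.88908097,   0.        , 274.39260908],
       [  0.        , 540.88908097, 209.92117108],
       [  0.        ,   0.        ,   1.        ]]), 'k1': -0.053846231615971164, 'R': array([[-0.11137482, -0.99377033, -0.00402268],
       [-0.96963113,  0.10955459, -0.21866244],
       [ 0.21774095, -0.02045298, -0.97579227]]), 't': array([0.13408
[... 285 characters left out ...]

       [-0.30577461, -0.34883999, -0.88589646],
       [ 0.54225093,  0.70100719, -0.4631985 ]]), 't': array([-0.37239978,  0.2534442 ,  0.63317902])}
{'intrinsics': array([[328.62042098,   0.        , 281.55329783],
       [  0.        , 328.62042098, 216.28636617],
       [  0.        ,   0.        ,   1.        ]]), 'k1': -0.03017382018845773, 'mount': array([[-4.02694350e-04, -9.46925768e-01, -3.21452062e-01,
         8.25536108e-02],
       [ 9.99998376e-01,  1.83410976e-04, -1.79302093e-03,
        -5.65344799e-04],
       [ 1.75681556e-03, -3.21452262e-01,  9.46924156e-01,
        -1.51352771e-01],
       [ 0.00000000e+00,  0.00000000e+00,  0.00000000e+00,
         1.00000000e+00]])}
```

View pics/top0.png

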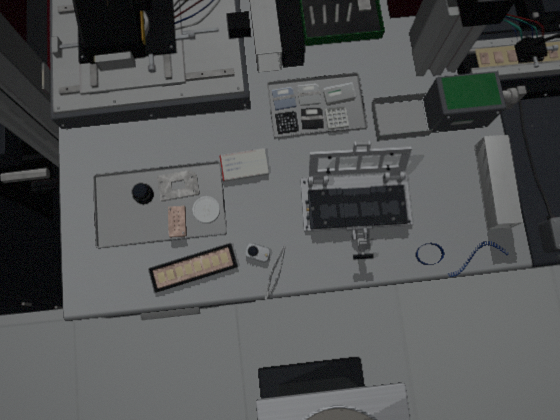

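View pics/scene0.png

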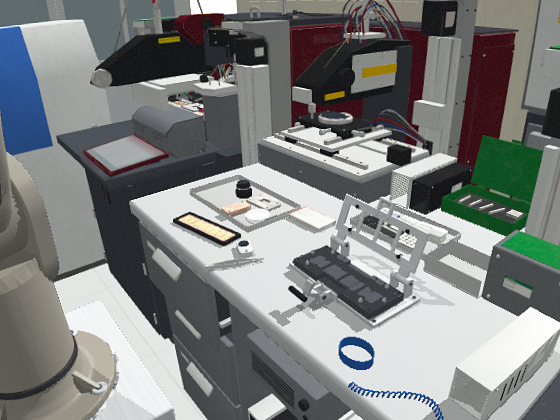

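Top view: boat at about (193,267), holder nest (357,207), frame leaning back (358,162), hook grip (363,256), loupe (258,253), tweezers (276,272), pad (244,165). I'll measure the boat and holder from this view.

```bash
cat > h.py <<'E'
import numpy as np,cv2
from scipy.spatial.transform import Rotation as Ro
from station import *
def cam(n,o=None):
    c=calibration(n);K=c["intrinsics"];k=c["k1"]
    if n!="wrist": return K,k,c["R"],c["t"]
    o=o or get_obs();w,x,y,z=o["tool_rot"];Rt=Ro.from_quat([x,y,z,w]).as_matrix()
    M=c["mount"];Rc=Rt@M[:3,:3];tc=Rt@M[:3,3]+o["eef_pos"]
    return K,k,Rc.T,-Rc.T@tc
def slopes(C,uv):
    K,k=C[:2];D=np.array([k,0,0,0,0.])
    return cv2.undistortPoints(np.float64(uv).reshape(-1,1,2),K,D).reshape(-1,2)
def plane(C,uv,z):
    s=slopes(C,uv);R,t=C[2:];d=np.c_[s,np.ones(len(s))]@R;c=-R.T@t
    return c+d*((z-c[2])/d[:,2])[:,None]
def proj(C,X):
    K,k,R,t=C;return cv2.projectPoints(np.float64(X).reshape(-1,3),cv2.Rodrigues(R)[0],t,K,np.array([k,0,0,0,0.]))[0].reshape(-1,2)
def cloud(C,d,step=1):
    v,u=np.mgrid[0:d.shape[0]:step,0:d.shape[1]:step];m=d[v,u]>0
    uv=np.c_[u[m],v[m]];s=slopes(C,uv);z=d[v,u][m]
    return uv,(np.c_[s,np.ones(len(s))]*z[:,None]-C[3])@C[2]
E
python3 - <<'E'
from h import *
p=cv2.imread("pics/top0.png");C=cam("top");d=np.load("pics/top0.npy")
hsv=cv2.cvtColor(p,cv2.COLOR_BGR2HSV);g=p.max(2)
x0,y0,x1,y1=140,235,245,300
r=p[y0:y1,x0:x1].astype(int);m=((r.max(2)<60)|(r[...,2]-r[...,0]>25)).astype(np.uint8)
n,l,st,_=cv2.connectedComponentsWithStats(m);i=1+st[1:,4].argmax()
pts=np.argwhere(l==i)[:,::-1]+[x0,y0];W=plane(C,pts,.009)[:,:2]
rc=cv2.minAreaRect(np.float32(W*1000));print("boat",rc,st[i])
uv,X=cloud(C,d)
b=X[(uv[:,0]>165)&(uv[:,0]<220)&(abs(uv[:,1]-267+(uv[:,0]-193)*.25)<6)];print("boat z",np.median(b[:,2]))
for a in((357,207),(320,210),(258,253),(110,280)):print(a,X[(uv==a).all(1)])
a=p[130:280,145:425];cv2.imwrite("pics/c1.png",cv2.resize(p[130:280,280:430],None,fx=4,fy=4,interpolation=cv2.INTER_CUBIC))
E
```

```text
boat ((444.5162048339844, 265.0340576171875), (56.16326141357422, 189.48863220214844), 11.095656394958496) [   9    9   89   49 1830]
boat z 0.006650405199720856
(357, 207) [[ 0.53495101 -0.1087842   0.02631143]]
(320, 210) [[ 0.53827998 -0.0270539   0.02218475]]
(258, 253) [[0.45967539 0.11952499 0.01305309]]
(110, 280) [[ 0.43852339  0.45226193 -0.00448703]]
```

View pics/c1.png

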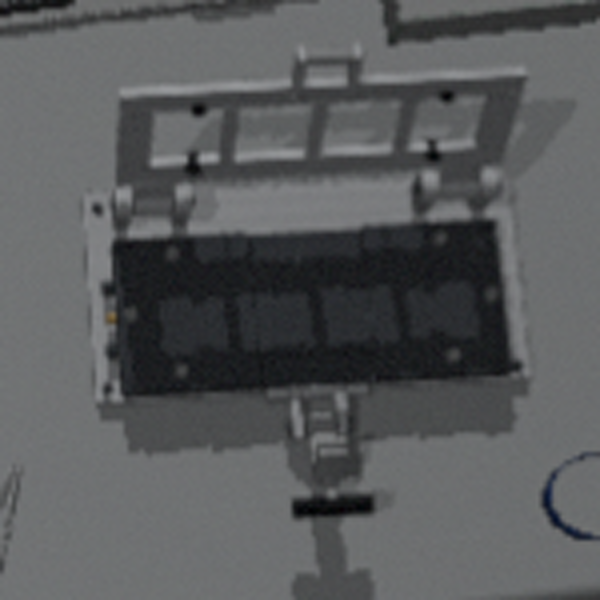

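Crop: the six pin tops show at about (172,252), (440,238), (131,313), (491,294), (181,370), (453,355). I'll fit the holder pose to them.

```bash
python3 - <<'E'
from h import *
import station
print([ (k,getattr(station,k)) for k in dir(station) if 'over' in k.lower()])
C=cam("top");d=np.load("pics/top0.npy")
px=np.array([(172,252),(440,238),(131,313),(491,294),(181,370),(453,355)])
W=plane(C,[280,130]+(px+.5)/4-.5,.0314)[:,:2]
M=np.array([(33.2,75),(33.2,-75),(0,100.2),(0,-100.2),(-33.2,75),(-33.2,-75)])/1e3
a=W-W.mean(0);b=M-M.mean(0)
th=np.arctan2((b[:,0]*a[:,1]-b[:,1]*a[:,0]).sum(),(a*b).sum());R=np.array([[np.cos(th),-np.sin(th)],[np.sin(th),np.cos(th)]])
print("nest",W.mean(0),np.degrees(th));print((W-W.mean(0)-b@R.T)*1e3)
uv,X=cloud(C,d,2)
r=np.hypot(X[:,0],X[:,1]);an=np.degrees(np.arctan2(X[:,1],X[:,0]))
for lo in range(-70,40,10):
    m=(an>lo)&(an<lo+10)
    print(lo,[round(float(X[m&(r>q)&(r<q+.1)][:,2].max(initial=-1)),3) for q in(.4,.5,.6,.7,.8)])
E
```

```text
[('finger_overhang', 0.025)]
nest [ 0.53714688 -0.10956783] -3.300548929407003
[[ 0.10652047 -0.35089248]
 [ 0.0440104   0.48262725]
 [ 0.02619335 -0.50047218]
 [-0.07687993  0.70568722]
 [-0.12460807 -0.35939292]
 [ 0.02476378  0.02244312]]
-70 [-0.818, -0.818, -0.817, -0.813, -0.817]
-60 [-0.816, 0.005, 0.066, 0.005, -0.832]
-50 [0.014, 0.014, 0.069, 0.062, 0.012]
-40 [0.024, 0.019, 0.067, 0.068, 0.121]
-30 [0.02, 0.034, 0.041, 0.123, 0.411]
-20 [0.049, 0.034, 0.155, 0.044, 0.303]
-10 [0.017, 0.05, 0.154, 0.029, 0.03]
0 [0.01, 0.021, 0.018, 0.02, 0.101]
10 [0.02, 0.021, 0.024, 0.022, 0.283]
20 [0.013, 0.025, 0.025, 0.049, 0.28]
30 [0.014, 0.022, 0.022, 0.049, 0.022]
```

```bash
cat >> h.py <<'E'
def Rm(o): w,x,y,z=o["tool_rot"];return Ro.from_quat([x,y,z,w]).as_matrix()
def down(yaw): # tool z down, tool y pointing at world angle yaw (deg)
    c,s=np.cos(np.radians(yaw)),np.sin(np.radians(yaw));y=np.array([c,s,0]);z=np.array([0,0,-1.]);return np.c_[np.cross(y,z),y,z]
def rows(p,R,wps):
    """wps: (pos,R,n,polar)"""
    for q,S,n,pol in wps:
        q=np.array(q,float);p0,R0=p.copy(),R.copy();rv=Ro.from_matrix(R0.T@S).as_rotvec()
        for i in range(1,n+1):
            f=i/n
            if pol:
                P=lambda a:np.array([np.hypot(a[0],a[1]),np.arctan2(a[1],a[0]),a[2]])
                c=P(p0)+(P(q)-P(p0))*f;t=np.array([c[0]*np.cos(c[1]),c[0]*np.sin(c[1]),c[2]])
            else:t=p0+(q-p0)*f
            Rn=R0@Ro.from_rotvec(rv*f).as_matrix()
            d=np.round(R.T@(t-p),4);w=np.round(Ro.from_matrix(R.T@Rn).as_rotvec(degrees=True),1)
            print({k:float(v) for k,v in zip(("dx","dy","dz","wx","wy","wz"),[*d,*w]) if abs(v)>1e-9})
            p=p+R@d;R=R@Ro.from_rotvec(w,degrees=True).as_matrix()
        print("-- cmd",np.round(p,4))
def rep():
    o=get_obs();R=Rm(o);print("t",round(o["t"],2),"p",np.round(o["eef_pos"],4),"yaw_y",round(float(np.degrees(np.arctan2(R[1,1],R[0,1]))),2),"z",np.round(R[:,2],4),"F",np.round(o["contact_force"],1),"T",np.round(o["torque"],2),"w",round(o["gripper_width"]*.0854,4),"g",round(o["grasp_force"],1));return o
E
python3 - <<'E'
from h import *
o=rep();rows(o["eef_pos"],Rm(o),[((.4445,.265,.15),down(11.1),19,1)])
E
```

```text
t 0.1 p [ 0.183  -0.6492  0.2227] yaw_y -74.26 z [-6.0e-04  1.5e-03 -1.0e+00] F [ 0.8 -0.  -0.4] T [-0.01  0.   -0.02] w 0.0857 g 0.0
{'dx': 0.0642, 'dy': -0.0114, 'dz': 0.0038, 'wz': -4.5}
{'dx': 0.0632, 'dy': -0.0124, 'dz': 0.0039, 'wz': -4.5}
{'dx': 0.0621, 'dy': -0.0135, 'dz': 0.0038, 'wz': -4.5}
{'dx': 0.0611, 'dy': -0.0146, 'dz': 0.0039, 'wz': -4.5}
{'dx': 0.0601, 'dy': -0.0155, 'dz': 0.0039, 'wz': -4.5}
{'dx': 0.059, 'dy': -0.0166, 'dz': 0.0039, 'wz': -4.5}
{'dx': 0.0578, 'dy': -0.0174, 'dz': 0.0039, 'wz': -4.4}
{'dx': 0.0568, 'dy': -0.0185, 'dz': 0.0039, 'wz': -4.5}
{'dx': 0.0556, 'dy': -0.0193, 'dz': 0.0039, 'wz': -4.5}
{'dx': 0.0544, 'dy': -0.0201, 'dz': 0.0039, 'wz': -4.5}
{'dx': 0.0534, 'dy': -0.021, 'dz': 0.0039, 'wy': -0.1, 'wz': -4.5}
{'dx': 0.0521, 'dy': -0.0217, 'dz': 0.0038, 'wz': -4.5}
{'dx': 0.051, 'dy': -0.0224, 'dz': 0.0038, 'wz': -4.5}
{'dx': 0.0499, 'dy': -0.0231, 'dz': 0.0039, 'wx': -0.1, 'wz': -4.5}
{'dx': 0.0486, 'dy': -0.0238, 'dz': 0.0038, 'wz': -4.5}
{'dx': 0.0475, 'dy': -0.0244, 'dz': 0.0038, 'wz': -4.5}
{'dx': 0.0462, 'dy': -0.0249, 'dz': 0.0038, 'wz': -4.5}
{'dx': 0.0451, 'dy': -0.0256, 'dz': 0.0038, 'wz': -4.5}
{'dx': 0.0438, 'dy': -0.026, 'dz': 0.0038, 'wz': -4.5}
-- cmd [0.4445 0.265  0.15  ]
```

Request:
drive_tool(
  increments=[
    {"dx":0.06,"dy":-0.011,"wz":-4.5},
    {"dx":0.06,"dy":-0.012,"wz":-4.5},
    {"dx":0.06,"dy":-0.0135,"wz":-4.5},
    {"dx":0.06,"dy":-0.0145,"wz":-4.5},
    {"dx":0.06,"dy":-0.0155,"wz":-4.5},
    {"dx":0.059,"dy":-0.0165,"wz":-4.5},
    {"dx":0.058,"dy":-0.0175,"wz":-4.5},
    {"dx":0.057,"dy":-0.0185,"wz":-4.5},
    {"dx":0.0555,"dy":-0.019,"wz":-4.5},
    {"dx":0.0545,"dy":-0.02,"wz":-4.5},
    {"dx":0.0535,"dy":-0.021,"wz":-4.5},
    {"dx":0.052,"dy":-0.0215,"wz":-4.5},
    {"dx":0.051,"dy":-0.0225,"wz":-4.5},
    {"dx":0.05,"dy":-0.023,"wz":-4.5},
    {"dx":0.0485,"dy":-0.024,"wz":-4.5},
    {"dx":0.0475,"dy":-0.0245,"dz":0.01,"wz":-4.5},
    {"dx":0.046,"dy":-0.025,"dz":0.02,"wz":-4.5},
    {"dx":0.045,"dy":-0.0255,"dz":0.02,"wz":-4.5},
    {"dx":0.044,"dy":-0.026,"dz":0.02,"wz":-4.5},
  ],
)

```text
schema error: expected keys claw, dx, dy, dz, wx, wy, wz
```

```bash
python3 - <<'E'
from h import *
o=rep();rows(o["eef_pos"],Rm(o),[((.4445,.265,.06),down(11.1),3,0),((.4445,.265,.026),down(11.1),2,0)])
p,d=read_camera("wrist");cv2.imwrite("pics/w1.png",p[...,::-1])
E
```

```text
t 0.1 p [ 0.183  -0.6492  0.2227] yaw_y -74.26 z [-6.0e-04  1.5e-03 -1.0e+00] F [ 0.8 -0.  -0.4] T [-0.01  0.   -0.02] w 0.0857 g 0.0
{'dx': 0.1666, 'dy': -0.2696, 'dz': 0.0547, 'wz': -28.5}
{'dx': 0.275, 'dy': -0.1574, 'dz': 0.0546, 'wy': -0.1, 'wz': -28.4}
{'dx': 0.3168, 'dy': -0.0076, 'dz': 0.0542, 'wx': -0.1, 'wz': -28.5}
-- cmd [0.4445 0.265  0.06  ]
{'dz': 0.017}
{'dz': 0.017}
-- cmd [0.4445 0.265  0.026 ]
```

View pics/w1.png

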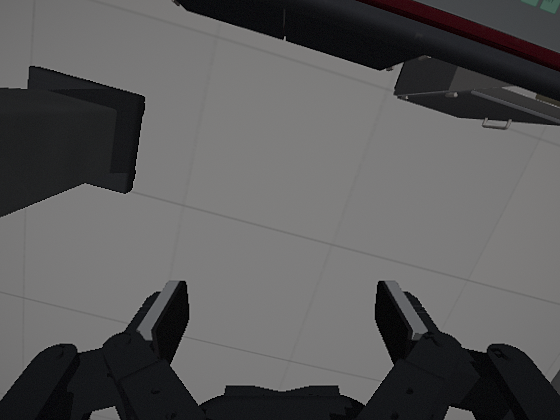

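The move was refused because every row needs all seven keys, so the picture shows the start pose: fingertips at (178,283) and (385,283), floor beyond. I'll resend with all the keys.

Request:
drive_tool(
  increments=[
    {"claw":0.085,"dx":0.06,"dy":-0.011,"dz":0,"wx":0,"wy":0,"wz":-4.5},
    {"claw":0.085,"dx":0.06,"dy":-0.012,"dz":0,"wx":0,"wy":0,"wz":-4.5},
    {"claw":0.085,"dx":0.06,"dy":-0.0135,"dz":0,"wx":0,"wy":0,"wz":-4.5},
    {"claw":0.085,"dx":0.06,"dy":-0.0145,"dz":0,"wx":0,"wy":0,"wz":-4.5},
    {"claw":0.085,"dx":0.06,"dy":-0.0155,"dz":0,"wx":0,"wy":0,"wz":-4.5},
    {"claw":0.085,"dx":0.059,"dy":-0.0165,"dz":0,"wx":0,"wy":0,"wz":-4.5},
    {"claw":0.085,"dx":0.058,"dy":-0.0175,"dz":0,"wx":0,"wy":0,"wz":-4.5},
    {"claw":0.085,"dx":0.057,"dy":-0.0185,"dz":0,"wx":0,"wy":0,"wz":-4.5},
    {"claw":0.085,"dx":0.0555,"dy":-0.019,"dz":0,"wx":0,"wy":0,"wz":-4.5},
    {"claw":0.085,"dx":0.0545,"dy":-0.02,"dz":0,"wx":0,"wy":0,"wz":-4.5},
    {"claw":0.085,"dx":0.0535,"dy":-0.021,"dz":0,"wx":0,"wy":0,"wz":-4.5},
    {"claw":0.085,"dx":0.052,"dy":-0.0215,"dz":0,"wx":0,"wy":0,"wz":-4.5},
    {"claw":0.085,"dx":0.051,"dy":-0.0225,"dz":0,"wx":0,"wy":0,"wz":-4.5},
    {"claw":0.085,"dx":0.05,"dy":-0.023,"dz":0,"wx":0,"wy":0,"wz":-4.5},
    {"claw":0.085,"dx":0.0485,"dy":-0.024,"dz":0,"wx":0,"wy":0,"wz":-4.5},
    {"claw":0.085,"dx":0.0475,"dy":-0.0245,"dz":0.01,"wx":0,"wy":0,"wz":-4.5},
    {"claw":0.085,"dx":0.046,"dy":-0.025,"dz":0.02,"wx":0,"wy":0,"wz":-4.5},
    {"claw":0.085,"dx":0.045,"dy":-0.0255,"dz":0.02,"wx":0,"wy":0,"wz":-4.5},
    {"claw":0.085,"dx":0.044,"dy":-0.026,"dz":0.02,"wx":0,"wy":0,"wz":-4.5},
  ],
  newtons=40,
)

```text
t: 2.52
eef_pos: [0.4335, 0.261, 0.153]
tool_rot: [-0.0, 0.634, 0.774, 0.0]
contact_force: [1.5, 0.2, 0.1]
gripper_width: 0.995
grasp_force: 0.0
```

```bash
python3 - <<'E'
from h import *
o=rep();rows(o["eef_pos"],Rm(o),[((.4445,.265,.07),down(11.1),3,0),((.4445,.265,.026),down(11.1),2,0)])
p,d=read_camera("wrist");cv2.imwrite("pics/w2.png",p[...,::-1]);np.save("pics/w2.npy",d)
E
```

```text
t 2.52 p [0.4335 0.261  0.153 ] yaw_y 11.38 z [ 3.e-04  5.e-04 -1.e+00] F [1.5 0.2 0.1] T [0.05 0.01 0.03] w 0.0849 g 0.0
{'dx': 0.0006, 'dy': 0.0038, 'dz': 0.0277, 'wz': 0.1}
{'dx': 0.0005, 'dy': 0.0039, 'dz': 0.0277, 'wz': 0.1}
{'dx': 0.0006, 'dy': 0.0038, 'dz': 0.0276, 'wz': 0.1}
-- cmd [0.4445 0.265  0.07  ]
{'dz': 0.022}
{'dz': 0.022}
-- cmd [0.4445 0.265  0.026 ]
```

View pics/w2.png

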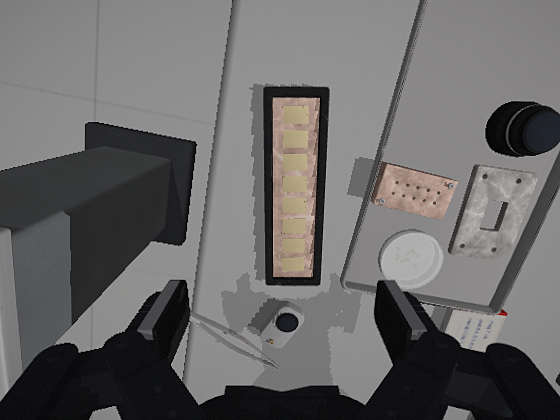

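Wrist view: boat square to the fingers, corners about (264,87), (328,87), (320,284), (266,285), loupe just past its near end. I'll check its centre from this view.

```bash
python3 - <<'E'
from h import *
p=cv2.imread("pics/w2.png").astype(int);C=cam("wrist")
x0,y0,x1,y1=250,75,345,295
r=p[y0:y1,x0:x1];m=((r.max(2)<55)|(r[...,2]-r[...,0]>15)).astype(np.uint8);m=cv2.morphologyEx(m,cv2.MORPH_OPEN,np.ones((3,3)))
n,l,st,_=cv2.connectedComponentsWithStats(m);i=1+st[1:,4].argmax();print(st[i])
pts=np.argwhere(l==i)[:,::-1]+[x0,y0];W=plane(C,pts,.009)[:,:2];print(cv2.minAreaRect(np.float32(W*1000)))
E
```

```text
[   13    12    66   198 11950]
((436.3476867675781, 274.0498352050781), (55.565513610839844, 186.69032287597656), 11.764497756958008)
```

```bash
python3 - <<'E'
from h import *
o=rep();p,d=read_camera("wrist");p=p[...,::-1].astype(int);C=cam("wrist",o);rep()
x0,y0,x1,y1=240,65,355,305
r=p[y0:y1,x0:x1];m=((r.max(2)<55)|(r[...,2]-r[...,0]>15)).astype(np.uint8);m=cv2.morphologyEx(m,cv2.MORPH_OPEN,np.ones((3,3)))
n,l,st,_=cv2.connectedComponentsWithStats(m);i=1+st[1:,4].argmax();print(st[i])
pts=np.argwhere(l==i)[:,::-1]+[x0,y0];W=plane(C,pts,.009)[:,:2];print(cv2.minAreaRect(np.float32(W*1000)))
uv,X=cloud(C,d);print("boat z",np.median(X[(abs(uv[:,0]-295)<20)&(abs(uv[:,1]-185)<60),2]))
p,d=read_camera("top");cv2.imwrite("pics/top1.png",p[...,::-1])
E
```

```text
t 2.58 p [0.4271 0.2663 0.1512] yaw_y 12.06 z [-0.0047  0.0023 -1.    ] F [-4.5  3.9 -1.7] T [ 0.26  0.31 -0.02] w 0.0848 g 0.0
t 2.62 p [0.4292 0.2639 0.152 ] yaw_y 11.86 z [-4.3e-03  7.0e-04 -1.0e+00] F [ 0.7 -0.2  0.1] T [ 0.01 -0.01  0.01] w 0.0846 g 0.0
[   30    30    67   198 11861]
((443.7648620605469, 267.5615539550781), (55.96759033203125, 189.18650817871094), 11.002676010131836)
boat z 0.007285031526094855
```

```bash
python3 - <<'E'
from h import *
o=rep();rows(o["eef_pos"],Rm(o),[((.444,.266,.06),down(11.),4,0)])
E
```

```text
t 2.67 p [0.4318 0.2616 0.1527] yaw_y 11.58 z [-2.4e-03 -3.0e-04 -1.0e+00] F [-0.6  0.   0.2] T [-0.01 -0.02 -0.01] w 0.0848 g 0.0
{'dx': 0.0005, 'dy': 0.0033, 'dz': 0.0232, 'wz': 0.1}
{'dx': 0.0004, 'dy': 0.0032, 'dz': 0.0231, 'wx': -0.1, 'wz': 0.2}
{'dx': 0.0005, 'dy': 0.0033, 'dz': 0.0232, 'wz': 0.1}
{'dx': 0.0005, 'dy': 0.0032, 'dz': 0.0232, 'wz': 0.2}
-- cmd [0.444 0.266 0.06 ]
```

Request:
drive_tool(
  increments=[
    {"claw":0.085,"dx":0.0005,"dy":0.0033,"dz":0.023,"wx":0,"wy":0,"wz":0.1},
    {"claw":0.085,"dx":0.0005,"dy":0.0033,"dz":0.023,"wx":0,"wy":0,"wz":0.1},
    {"claw":0.085,"dx":0.0005,"dy":0.0033,"dz":0.023,"wx":0,"wy":0,"wz":0.1},
    {"claw":0.085,"dx":0.0005,"dy":0.0033,"dz":0.023,"wx":0,"wy":0,"wz":0},
    {"claw":0.085,"dx":0,"dy":0,"dz":0,"wx":0,"wy":0,"wz":0},
    {"claw":0.085,"dx":0,"dy":0,"dz":0,"wx":0,"wy":0,"wz":0},
  ],
)

```text
t: 3.42
eef_pos: [0.4478, 0.2639, 0.0624]
tool_rot: [0.0, 0.637, 0.771, 0.0]
contact_force: [1.0, 0.1, -0.1]
gripper_width: 0.999
grasp_force: 0.0
```

```bash
python3 - <<'E'
from h import *
rep()
E
```

```text
t 3.42 p [0.4478 0.2639 0.0624] yaw_y 10.88 z [ 9.e-04  2.e-04 -1.e+00] F [ 1.   0.1 -0.1] T [ 0.01 -0.02 -0.01] w 0.0853 g 0.0
```

Request:
drive_tool(
  increments=[
    {"claw":0.085,"dx":0.0027,"dy":-0.0033,"dz":0.018,"wx":0,"wy":0,"wz":0},
    {"claw":0.085,"dx":0,"dy":0,"dz":0.018,"wx":0,"wy":0,"wz":0},
    {"claw":0.07,"dx":0,"dy":0,"dz":0,"wx":0,"wy":0,"wz":0},
    {"claw":0.05,"dx":0,"dy":0,"dz":0,"wx":0,"wy":0,"wz":0},
    {"claw":0.05,"dx":0,"dy":0,"dz":0,"wx":0,"wy":0,"wz":0},
    {"claw":0.05,"dx":0,"dy":0,"dz":0,"wx":0,"wy":0,"wz":0},
  ],
  newtons=40,
)

```text
t: 4.18
eef_pos: [0.4435, 0.2663, 0.026]
tool_rot: [0.0, 0.637, 0.771, 0.0]
contact_force: [0.1, 0.1, -0.8]
gripper_width: 0.59
grasp_force: 0.0
```

```bash
python3 - <<'E'
from h import *
rep()
E
```

```text
t 4.17 p [0.4435 0.2663 0.026 ] yaw_y 10.93 z [ 7.e-04  3.e-04 -1.e+00] F [ 0.1  0.1 -0.8] T [-0.03 -0.    0.02] w 0.0504 g 0.0
```

The fingers closed to 50 mm with no grip force, so they missed the boat. I'll look.

```bash
python3 - <<'E'
from h import *
p,d=read_camera("wrist");q,_=read_camera("scene");rep()
cv2.imwrite("pics/w3.png",np.hstack([cv2.resize(p,(400,300)),cv2.resize(q[180:300,120:280],(400,300))])[...,::-1])
C=cam("wrist");uv,X=cloud(C,d)
for a in((281,150),(281,100),(281,200),(230,200),(340,200),(281,250)):print(a,X[(uv==a).all(1)])
E
```

```text
t 4.28 p [0.4434 0.2662 0.0259] yaw_y 10.94 z [ 5.e-04  2.e-04 -1.e+00] F [0.7 0.1 0.2] T [ 0.02 -0.03 -0.04] w 0.0502 g 0.0
(281, 150) [[0.4311757  0.32669225 0.00684676]]
(281, 100) [[0.42658833 0.35055918 0.00765248]]
(281, 200) [[0.43618063 0.30066095 0.00728187]]
(230, 200) [[4.08519964e-01 2.93294336e-01 1.91943958e-04]]
(340, 200) [[4.68962058e-01 3.04967095e-01 2.62588934e-04]]
(281, 250) [[0.44177678 0.2715433  0.00661797]]
```

View pics/w3.png

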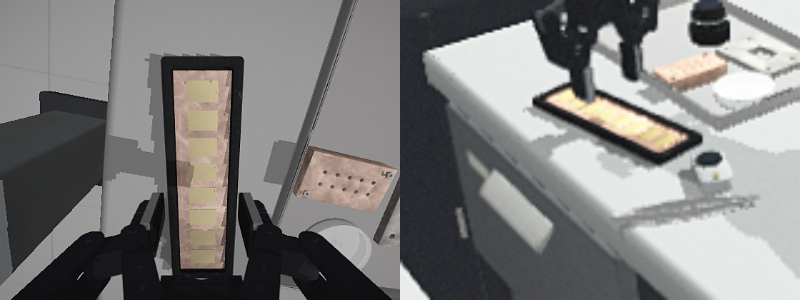

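The boat lies flat and square between the fingers, but the tips are above it (wrist half: boat x 162–243, fingers at 150 and 252). I'll open slightly and go lower, watching the force.

Request:
drive_tool(
  increments=[
    {"claw":0.066,"dx":0,"dy":0,"dz":-0.003,"wx":0,"wy":0,"wz":0},
    {"claw":0.066,"dx":0,"dy":0,"dz":0,"wx":0,"wy":0,"wz":0},
    {"claw":0.066,"dx":0,"dy":0,"dz":0.006,"wx":0,"wy":0,"wz":0},
    {"claw":0.066,"dx":0,"dy":0,"dz":0.005,"wx":0,"wy":0,"wz":0},
    {"claw":0.066,"dx":0,"dy":0,"dz":0,"wx":0,"wy":0,"wz":0},
  ],
)

```text
t: 4.9
eef_pos: [0.4427, 0.2659, 0.0169]
tool_rot: [-0.0, 0.636, 0.771, -0.001]
contact_force: [-0.5, 0.3, -0.3]
gripper_width: 0.772
grasp_force: 0.0
```

Request:
drive_tool(
  increments=[
    {"claw":0.066,"dx":0,"dy":0,"dz":0.002,"wx":0,"wy":0,"wz":0},
    {"claw":0.066,"dx":0,"dy":0,"dz":0.002,"wx":0,"wy":0,"wz":0},
  ],
)

```text
t: 5.15
eef_pos: [0.4433, 0.2663, 0.0135]
tool_rot: [0.0, 0.636, 0.771, 0.0]
contact_force: [-0.2, 0.0, 0.4]
gripper_width: 0.77
grasp_force: 0.0
```

Request:
drive_tool(
  increments=[
    {"claw":0.058,"dx":0,"dy":0,"dz":0,"wx":0,"wy":0,"wz":0},
    {"claw":0.05,"dx":0,"dy":0,"dz":0,"wx":0,"wy":0,"wz":0},
    {"claw":0.05,"dx":0,"dy":0,"dz":0,"wx":0,"wy":0,"wz":0},
  ],
)

```text
t: 5.52
eef_pos: [0.4433, 0.2662, 0.0137]
tool_rot: [0.0, 0.636, 0.771, 0.0]
contact_force: [-0.7, -0.8, 0.4]
gripper_width: 0.584
grasp_force: 0.0
```

```bash
python3 - <<'E'
from h import *
o=rep();p,d=read_camera("wrist");C=cam("wrist",o);uv,X=cloud(C,d)
T=(X-o["eef_pos"])@Rm(o)
m=(abs(T[:,0])<.03)&(abs(T[:,1])<.08)&(T[:,2]>-.1)
for s in(-1,1):
    k=m&(T[:,1]*s>.015)&(X[:,2]>.02)
    q=T[k];u=uv[k];i=np.argsort(q[:,2])[-5:];print(s,"max z_tool",np.round(q[i]*1e3,1).tolist(),u[i].tolist())
    print(" inner",np.round(q[np.argsort(abs(q[:,1]))[:5]]*1e3,1).tolist())
for v in (230,250,270,290):
    row=[(int(u),*np.round(t*1e3).astype(int).tolist()) for u,t in zip(uv[uv[:,1]==v][:,0],T[uv[:,1]==v]) if u%12==0 and 150<u<420];print(v,row)
cv2.imwrite("pics/w4.png",p[...,::-1])
E
```

```text
t 5.53 p [0.4433 0.2662 0.0137] yaw_y 10.94 z [ 2.e-04  1.e-04 -1.e+00] F [-0.7 -0.8  0.4] T [-0.02 -0.03 -0.04] w 0.0499 g 0.0
-1 max z_tool [[-4.4, -25.5, -11.8], [-3.3, -25.5, -11.8], [-5.6, -25.6, -11.6], [5.4, -25.5, -11.6], [-2.5, -25.5, -11.3]] [[230, 295], [230, 293], [230, 297], [229, 277], [230, 291]]
 inner [[17.5, -15.0, -94.0], [17.4, -15.0, -96.5], [17.7, -15.0, -92.6], [16.7, -15.0, -96.8], [17.0, -15.0, -92.8]]
1 max z_tool [[22.8, 79.2, -6.3], [-1.7, 76.6, -6.3], [-0.6, 78.5, -6.3], [-1.2, 78.6, -6.3], [18.1, 78.5, -6.3]] [[447, 239], [434, 284], [438, 282], [438, 283], [444, 248]]
 inner [[10.1, 15.0, -83.1], [17.3, 15.0, -93.6], [17.5, 15.0, -93.5], [17.1, 15.0, -93.7], [17.6, 15.0, -90.8]]
230 [(156, 20, -68, 13), (168, 20, -61, 13), (180, 20, -55, 13), (192, 20, -48, 13), (204, 20, -42, 14), (216, 20, -35, 12), (228, 20, -29, 13), (240, 23, -21, 4), (252, 23, -15, 6), (264, 23, -9, 6), (276, 23, -3, 6), (288, 23, 3, 6), (300, 23, 9, 6), (312, 22, 15, 7), (324, 23, 22, 7), (336, 24, 27, 4), (348, 20, 35, 14), (360, 20, 42, 13), (372, 20, 48, 12), (384, 20, 55, 13)
[... 591 characters left out ...]
 4), (252, 0, -16, 6), (264, 0, -10, 6), (276, 0, -3, 6), (288, -1, 3, 7), (300, -1, 10, 7), (312, 0, 16, 6), (324, 1, 22, 4), (336, 11, 25, -16), (348, 12, 30, -16), (360, -4, 44, 13), (372, -4, 50, 13), (384, -4, 57, 13), (396, -4, 64, 13), (408, 0, 67, 5)]
290 [(156, -16, -72, 12), (168, -17, -66, 13), (180, -16, -58, 12), (192, -16, -52, 13), (204, 8, -34, -28), (216, 11, -27, -33), (228, 2, -25, -17), (240, -11, -23, 4), (252, -13, -17, 7), (264, -13, -10, 7), (276, -12, -3, 5), (288, -13, 3, 7), (300, -12, 10, 6), (312, -14, 17, 8), (324, -11, 22, 3), (336, 3, 25, -19), (348, 12, 27, -33), (360, 7, 34, -26), (372, -17, 52, 13), (384, -17, 59, 13), (396, -15, 64, 10), (408, -6, 64, -5)]
```

View pics/w4.png

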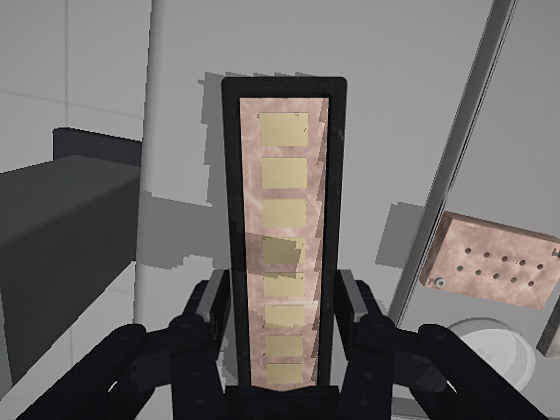

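The wrist depth shows the fingertips about 12 mm behind the reported TCP at 50 mm opening, not 25 mm ahead. They are still about 26 mm above the table. I'll work from that measured tip height: open a little, go down about 24 mm, and close.

Request:
drive_tool(
  increments=[
    {"claw":0.068,"dx":0,"dy":0,"dz":0,"wx":0,"wy":0,"wz":0},
    {"claw":0.068,"dx":0,"dy":0,"dz":0.01,"wx":0,"wy":0,"wz":0},
    {"claw":0.068,"dx":0,"dy":0,"dz":0.01,"wx":0,"wy":0,"wz":0},
    {"claw":0.068,"dx":0,"dy":0,"dz":0.004,"wx":0,"wy":0,"wz":0},
    {"claw":0.062,"dx":0,"dy":0,"dz":0,"wx":0,"wy":0,"wz":0},
    {"claw":0.05,"dx":0,"dy":0,"dz":0,"wx":0,"wy":0,"wz":0},
    {"claw":0.05,"dx":0,"dy":0,"dz":0,"wx":0,"wy":0,"wz":0},
  ],
)

```text
t: 6.45
eef_pos: [0.4433, 0.2664, -0.0102]
tool_rot: [0.0, 0.636, 0.771, 0.0]
contact_force: [0.1, -0.1, 0.3]
gripper_width: 0.643
grasp_force: 42.6
```

```bash
python3 - <<'E'
from h import *
rep()
E
```

```text
t 6.45 p [ 0.4433  0.2664 -0.0102] yaw_y 10.95 z [ 3.e-04  3.e-04 -1.e+00] F [ 0.1 -0.1  0.3] T [0.02 0.19 0.03] w 0.0549 g 42.6
```

```bash
python3 - <<'E'
from h import *
o=get_obs();rows(o["eef_pos"],Rm(o),[((.4433,.2664,.07),down(10.95),3,0),((.5371,-.1096,.07),down(-3.3),9,1)])
E
```

```text
{'dz': -0.0267}
{'dz': -0.0267}
{'dy': 0.0001, 'dz': -0.0268}
-- cmd [0.4434 0.2664 0.07  ]
{'dx': -0.0397, 'dy': 0.0163, 'wz': 1.6}
{'dx': -0.0408, 'dy': 0.0141, 'wz': 1.6}
{'dx': -0.0419, 'dy': 0.012, 'wz': 1.6}
{'dx': -0.0426, 'dy': 0.0097, 'wz': 1.5}
{'dx': -0.0435, 'dy': 0.0073, 'wz': 1.6}
{'dx': -0.0441, 'dy': 0.0049, 'wz': 1.6}
{'dx': -0.0445, 'dy': 0.0026, 'wz': 1.6}
{'dx': -0.0449, 'wz': 1.6}
{'dx': -0.0451, 'dy': -0.0024, 'wz': 1.6}
-- cmd [ 0.5371 -0.1096  0.07  ]
```

Request:
drive_tool(
  increments=[
    {"claw":0.05,"dx":0,"dy":0,"dz":-0.02,"wx":0,"wy":0,"wz":0},
    {"claw":0.05,"dx":0,"dy":0,"dz":-0.03,"wx":0,"wy":0,"wz":0},
    {"claw":0.05,"dx":0,"dy":0,"dz":-0.03,"wx":0,"wy":0,"wz":0},
    {"claw":0.05,"dx":-0.02,"dy":0.008,"dz":0,"wx":0,"wy":0,"wz":0.8},
    {"claw":0.05,"dx":-0.04,"dy":0.0155,"dz":0,"wx":0,"wy":0,"wz":1.6},
    {"claw":0.05,"dx":-0.041,"dy":0.013,"dz":0,"wx":0,"wy":0,"wz":1.6},
    {"claw":0.05,"dx":-0.042,"dy":0.011,"dz":0,"wx":0,"wy":0,"wz":1.6},
    {"claw":0.05,"dx":-0.043,"dy":0.0085,"dz":0,"wx":0,"wy":0,"wz":1.5},
    {"claw":0.05,"dx":-0.0435,"dy":0.006,"dz":0,"wx":0,"wy":0,"wz":1.6},
    {"claw":0.05,"dx":-0.044,"dy":0.004,"dz":0,"wx":0,"wy":0,"wz":1.6},
    {"claw":0.05,"dx":-0.0445,"dy":0.0015,"dz":0,"wx":0,"wy":0,"wz":1.6},
    {"claw":0.05,"dx":-0.045,"dy":-0.001,"dz":0,"wx":0,"wy":0,"wz":1.6},
    {"claw":0.05,"dx":-0.022,"dy":-0.002,"dz":0,"wx":0,"wy":0,"wz":0.8},
    {"claw":0.05,"dx":0,"dy":0,"dz":0,"wx":0,"wy":0,"wz":0},
    {"claw":0.05,"dx":0,"dy":0,"dz":0,"wx":0,"wy":0,"wz":0},
    {"claw":0.05,"dx":0,"dy":0,"dz":0,"wx":0,"wy":0,"wz":0},
  ],
)

```text
t: 8.45
eef_pos: [0.5367, -0.1057, 0.0696]
tool_rot: [-0.0, 0.726, 0.687, 0.0]
contact_force: [1.1, 0.3, -1.2]
gripper_width: 0.641
grasp_force: 42.9
```

```bash
python3 - <<'E'
from h import *
o=rep();p,d=read_camera("wrist");np.save("pics/w5.npy",d);C=cam("wrist",o)
# overlay of predicted pins for nest estimate
n=np.array([.5371,-.1096]);th=np.radians(-3.3);R=np.array([[np.cos(th),-np.sin(th)],[np.sin(th),np.cos(th)]])
M=np.array([(33.2,75),(0,100.2),(-33.2,75)])/1e3@R.T+n
print("pins",proj(C,np.c_[M,[.0314]*3]).round(1).tolist())
q=p.copy()
cv2.imwrite("pics/w5.png",q[...,::-1]);cv2.imwrite("pics/w5c.png",cv2.resize(q[0:300,130:430],(800,800))[0:600,:,::-1])
E
```

```text
t 8.45 p [ 0.5367 -0.1057  0.0696] yaw_y -3.18 z [ 2.e-04  8.e-04 -1.e+00] F [ 1.1  0.3 -1.2] T [ 0.05  0.   -0.02] w 0.0547 g 42.9
pins [[343.1, 128.6], [284.0, 80.1], [224.6, 128.4]]
```

View pics/w5.png

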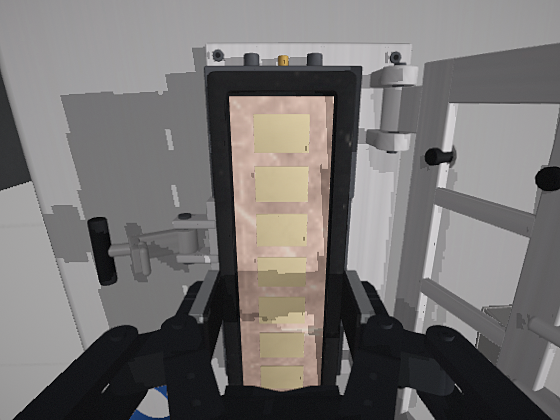

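Wrist view: held boat's far corners at (206,68) and (361,67), with the pins hidden beneath it. Frame and hook are clear on either side. I'll compare boat and nest through the top camera, the same one that measured the nest.

```bash
python3 - <<'E'
from h import *
o=rep();p,d=read_camera("wrist");C=cam("wrist",o)
uv,X=cloud(C,d);T=(X-o["eef_pos"])@Rm(o)
zt=-.0102-.009
m=(abs(T[:,2]-zt)<.006)&(T[:,0]>.02)&(abs(T[:,1])<.04)
P=plane(C,uv[m],o["eef_pos"][2]-zt);P=(P-o["eef_pos"])@Rm(o)*1e3
print("wrist boat: tool x max",np.percentile(P[:,0],[99,99.9]),"n",m.sum())
for x in(30,45,60,75,90):
    s=P[abs(P[:,0]-x)<4];print(x,s[:,1].min().round(2),s[:,1].max().round(2))
p,d=read_camera("top");cv2.imwrite("pics/top2.png",p[...,::-1]);C=cam("top");uv,X=cloud(C,d)
m=(X[:,2]>.072)&(X[:,2]<.094)&(abs(X[:,0]-.537)<.05)&(abs(X[:,1]+.107)<.12)
P=plane(C,uv[m],o["eef_pos"][2]-zt)[:,:2]
th=np.radians(-3.3);R=np.array([[np.cos(th),-np.sin(th)],[np.sin(th),np.cos(th)]])
Q=(P-[.5371,-.1096])@R*1e3
print("top boat in nest frame: n",m.sum(),"y",Q[:,1].min(),Q[:,1].max())
for y in range(-95,110,10):
    s=Q[abs(Q[:,1]-y)<3]
    if len(s)>5:print(y,s[:,0].min().round(1),s[:,0].max().round(1),len(s))
E
```

```text
t 8.5 p [ 0.5367 -0.106   0.0696] yaw_y -3.2 z [ 2.e-04  6.e-04 -1.e+00] F [-0.6 -0.  -1.3] T [ 0.   -0.05  0.01] w 0.0547 g 42.9
wrist boat: tool x max [95.19556172 95.58264609] n 25558
30 -28.67 27.45
45 -28.68 27.45
60 -28.73 27.47
75 -28.77 27.5
90 -28.82 27.59
top boat in nest frame: n 1446 y -89.38567157333058 97.98011403877813
-85 -27.8 -12.5 17
-75 -27.3 1.0 37
-65 -26.8 5.8 42
-55 -28.3 2.0 43
-45 -27.8 -1.8 36
-35 -27.2 -7.7 29
-25 -26.7 -20.1 10
15 -33.1 14.6 54
25 -28.2 28.1 77
35 -27.7 28.7 78
45 -27.1 27.1 75
55 -28.6 27.7 75
65 -28.2 28.2 76
75 -27.6 28.7 77
85 -27.0 27.1 75
95 -28.6 27.6 75
```

Request:
drive_tool(
  increments=[
    {"claw":0.05,"dx":-0.0032,"dy":0,"dz":0.015,"wx":0,"wy":0,"wz":0.1},
    {"claw":0.05,"dx":0,"dy":0,"dz":0.015,"wx":0,"wy":0,"wz":0},
    {"claw":0.05,"dx":0,"dy":0,"dz":0.014,"wx":0,"wy":0,"wz":0},
    {"claw":0.05,"dx":0,"dy":0,"dz":0,"wx":0,"wy":0,"wz":0},
    {"claw":0.05,"dx":0,"dy":0,"dz":0,"wx":0,"wy":0,"wz":0},
    {"claw":0.05,"dx":0,"dy":0,"dz":0,"wx":0,"wy":0,"wz":0},
  ],
)

```text
t: 9.35
eef_pos: [0.5368, -0.1109, 0.0261]
tool_rot: [0.0, 0.728, 0.685, 0.0]
contact_force: [-0.3, 0.0, -0.6]
gripper_width: 0.634
grasp_force: 42.9
```

```bash
python3 - <<'E'
from h import *
o=rep();p,d=read_camera("wrist");C=cam("wrist",o)
cv2.imwrite("pics/w6.png",np.hstack([cv2.resize(p[40:190,180:420],(800,500))])[...,::-1])
n=np.array([.5371,-.1096]);th=np.radians(-3.3);R=np.array([[np.cos(th),-np.sin(th)],[np.sin(th),np.cos(th)]])
M=np.array([(33.2,75),(0,100.2),(-33.2,75)])/1e3@R.T+n
print("pins",proj(C,np.c_[M,[.0314]*3]).round(1).tolist(), "TCP nest",((o["eef_pos"][:2]-n)@R*1e3).round(2))
E
```

```text
t 9.35 p [ 0.5368 -0.1109  0.0261] yaw_y -3.45 z [ 1.e-03 -2.e-04 -1.e+00] F [-0.3  0.  -0.6] T [-0.03 -0.03  0.02] w 0.0542 g 42.9
pins [[360.1, 122.4], [282.7, 58.5], [205.5, 122.9]] TCP nest [-0.27 -1.35]
```

View pics/w6.png

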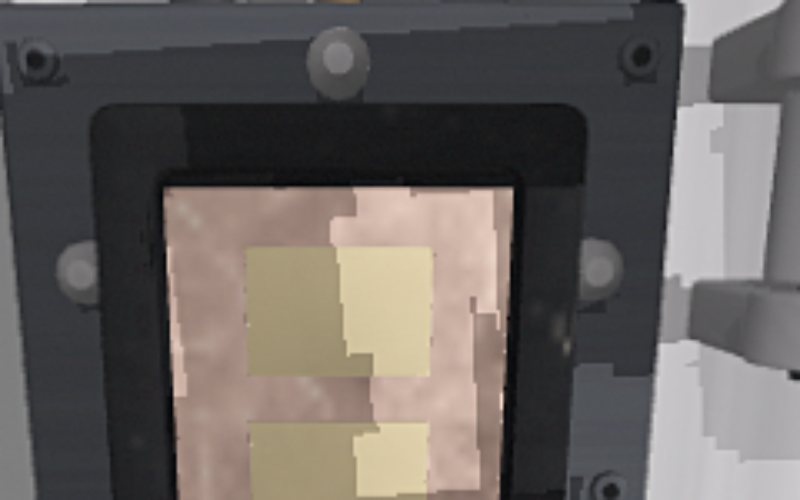

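Wrist crop: pins at (338,57), (80,270) and (600,268), all just clear of the boat; the end pin shows the boat about 1.7 mm short along the nest. I'll shift it by that and lower it.

Request:
drive_tool(
  increments=[
    {"claw":0.05,"dx":0.0017,"dy":0.0004,"dz":0,"wx":0,"wy":0,"wz":-0.1},
    {"claw":0.05,"dx":0,"dy":0,"dz":0.003,"wx":0,"wy":0,"wz":0},
    {"claw":0.05,"dx":0,"dy":0,"dz":0.003,"wx":0,"wy":0,"wz":0},
    {"claw":0.05,"dx":0,"dy":0,"dz":0.003,"wx":0,"wy":0,"wz":0},
    {"claw":0.05,"dx":0,"dy":0,"dz":0.002,"wx":0,"wy":0,"wz":0},
    {"claw":0.05,"dx":0,"dy":0,"dz":0,"wx":0,"wy":0,"wz":0},
  ],
)

```text
t: 10.15
eef_pos: [0.5366, -0.1093, 0.0144]
tool_rot: [-0.0, 0.727, 0.686, -0.0]
contact_force: [-0.1, 0.3, -1.1]
gripper_width: 0.639
grasp_force: 42.9
```

```bash
python3 - <<'E'
from h import *
o=rep();R=Rm(o)
print("TCP nest",(R[:2,:2].T@(o["eef_pos"][:2]-[.5371,-.1096])*1e3).round(2))
E
```

```text
t 10.15 p [ 0.5366 -0.1093  0.0144] yaw_y -3.35 z [-4.e-04  0.e+00 -1.e+00] F [-0.1  0.3 -1.1] T [ 0.04  0.02 -0.03] w 0.0545 g 42.9
TCP nest [ 0.31 -0.48]
```

Request:
drive_tool(
  increments=[
    {"claw":0.05,"dx":0,"dy":0,"dz":0.0008,"wx":0,"wy":0,"wz":0},
    {"claw":0.07,"dx":0,"dy":0,"dz":0,"wx":0,"wy":0,"wz":0},
    {"claw":0.07,"dx":0,"dy":0,"dz":0,"wx":0,"wy":0,"wz":0},
    {"claw":0.07,"dx":0,"dy":0,"dz":0,"wx":0,"wy":0,"wz":0},
    {"claw":0.07,"dx":0,"dy":0,"dz":-0.02,"wx":0,"wy":0,"wz":0},
    {"claw":0.07,"dx":0,"dy":0,"dz":-0.03,"wx":0,"wy":0,"wz":0},
    {"claw":0.07,"dx":0,"dy":0,"dz":-0.03,"wx":0,"wy":0,"wz":0},
    {"claw":0.07,"dx":0,"dy":0,"dz":-0.03,"wx":0,"wy":0,"wz":0},
    {"claw":0.03,"dx":0,"dy":0,"dz":-0.03,"wx":0,"wy":0,"wz":0},
    {"claw":0,"dx":0,"dy":0,"dz":0,"wx":0,"wy":0,"wz":0},
    {"claw":0,"dx":0,"dy":0,"dz":0,"wx":0,"wy":0,"wz":0},
    {"claw":0,"dx":0,"dy":0,"dz":0,"wx":0,"wy":0,"wz":0},
  ],
)

```text
t: 11.65
eef_pos: [0.536, -0.1092, 0.1531]
tool_rot: [-0.001, 0.727, 0.686, -0.0]
contact_force: [1.2, -0.6, 0.3]
gripper_width: 0.003
grasp_force: 0.0
```

```bash
python3 - <<'E'
from h import *
o=rep();p,d=read_camera("wrist");cv2.imwrite("pics/w7.png",p[...,::-1]);np.save("pics/w7.npy",d)
C=cam("wrist",o);uv,X=cloud(C,d)
th=np.radians(-3.3);R=np.array([[np.cos(th),-np.sin(th)],[np.sin(th),np.cos(th)]])
N=np.c_[(X[:,:2]-[.5371,-.1096])@R,X[:,2]]
m=(abs(N[:,0])<.018)&(abs(N[:,1])<.085)&(N[:,2]<.05)
A=np.c_[N[m,:2],np.ones(m.sum())];c=np.linalg.lstsq(A,N[m,2],rcond=None)[0];print("strip plane slope, z",c)
# frame: points behind hinge
f=(N[:,0]>.06)&(abs(N[:,1])<.11)&(N[:,2]>.06)&(N[:,2]<.17);print(f.sum())
q=N[f][:,[0,2]]-[.06,.037];r=np.hypot(*q.T);print("frame angle",np.percentile(np.pi-np.arctan2(q[:,1],q[:,0]),[10,50,90]),r.max())
p,d=read_camera("top");np.save("pics/top3.npy",d);cv2.imwrite("pics/top3.png",p[...,::-1])
T=(X-o["eef_pos"])@Rm(o);m=(abs(T[:,0])<.02)&(abs(T[:,1])<.02)&(T[:,2]<.02);i=np.argsort(T[m,2])[-3:];print("tip",T[m][i])
E
```

```text
t 11.65 p [ 0.536  -0.1092  0.1531] yaw_y -3.35 z [-1.6e-03  2.0e-04 -1.0e+00] F [ 1.2 -0.6  0.3] T [-0.01 -0.01  0.03] w 0.0002 g 0.0
strip plane slope, z [-0.00079615  0.00078581  0.03119813]
18057
frame angle [1.81181934 1.88208124 1.91779218] 0.1247105064726517
tip [[ 0.0111998   0.00489974 -0.01259904]
 [ 0.01112463 -0.00451381 -0.01245425]
 [ 0.01082208  0.00208969 -0.01186987]]
```

View pics/w7.png

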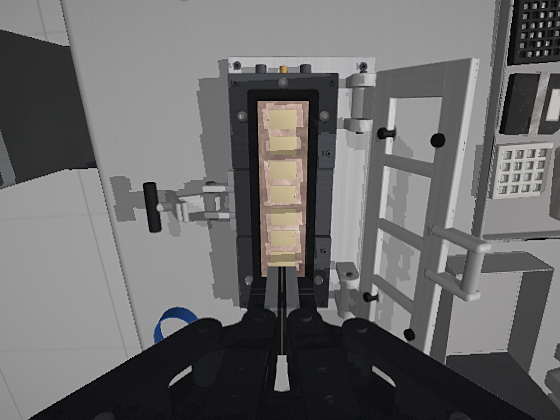

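View: boat seated flat between the pins (around (283,190), plane slope under 0.001), frame leaning back at about 1.9 rad on the right, hook grip at (151,207). That was my tenth picture, so from here I go by numbers. Next the closed fingers go over and behind the frame.

Request:
drive_tool(
  increments=[
    {"claw":0,"dx":0.02,"dy":0,"dz":-0.02,"wx":0,"wy":0,"wz":0},
    {"claw":0,"dx":0.02,"dy":0,"dz":-0.02,"wx":0,"wy":0,"wz":0},
    {"claw":0,"dx":0,"dy":0.033,"dz":0,"wx":0,"wy":0,"wz":0},
    {"claw":0,"dx":0,"dy":0.033,"dz":0,"wx":0,"wy":0,"wz":0},
    {"claw":0,"dx":0,"dy":0.033,"dz":0,"wx":0,"wy":0,"wz":0},
    {"claw":0,"dx":0,"dy":0.033,"dz":0,"wx":0,"wy":0,"wz":0},
    {"claw":0,"dx":0,"dy":0,"dz":0,"wx":0,"wy":0,"wz":0},
    {"claw":0,"dx":0,"dy":0,"dz":0.03,"wx":0,"wy":0,"wz":0},
    {"claw":0,"dx":0,"dy":0,"dz":0.03,"wx":0,"wy":0,"wz":0},
    {"claw":0,"dx":0,"dy":0,"dz":0.026,"wx":0,"wy":0,"wz":0},
    {"claw":0,"dx":0,"dy":0,"dz":0,"wx":0,"wy":0,"wz":0},
  ],
)

```text
t: 13.12
eef_pos: [0.6682, -0.0771, 0.1053]
tool_rot: [-0.002, 0.727, 0.686, -0.002]
contact_force: [0.2, -0.5, 0.0]
gripper_width: 0.0
grasp_force: 0.0
```

```bash
cat >> h.py <<'E'
def nest(o,X=None):
    th=np.radians(-3.3);R=np.array([[np.cos(th),-np.sin(th)],[np.sin(th),np.cos(th)]])
    X=np.atleast_2d(o["eef_pos"] if X is None else X);return np.c_[(X[:,:2]-[.5371,-.1096])@R,X[:,2]]*1e3
def frameang(o):
    C=cam("top");_,d=read_camera("top");uv,X=cloud(C,d);N=nest(o,X)
    for s in(-1,1):
        f=(s*N[:,1]>60)&(s*N[:,1]<105)&(np.hypot(N[:,0]-60,N[:,2]-37)<100)&(np.hypot(N[:,0]-60,N[:,2]-37)>80)&(N[:,2]>33)
        if f.any():print("frame ang side",s,f.sum(),np.median(np.pi-np.arctan2(N[f,2]-37,N[f,0]-60)).round(3))
E
python3 - <<'E'
from h import *
o=rep();print(nest(o).round(1));frameang(o)
E
```

```text
t 13.12 p [ 0.6682 -0.0771  0.1053] yaw_y -3.34 z [-5.7e-03  3.0e-04 -1.0e+00] F [ 0.2 -0.5  0. ] T [ 0.03  0.03 -0.06] w 0.0 g 0.0
[[129.   40.  105.3]]
frame ang side -1 111 1.918
frame ang side 1 184 1.917
```

Request:
drive_tool(
  increments=[
    {"claw":0,"dx":0,"dy":-0.012,"dz":0,"wx":0,"wy":0,"wz":0},
    {"claw":0,"dx":0,"dy":-0.008,"dz":0,"wx":0,"wy":0,"wz":0},
    {"claw":0,"dx":0,"dy":-0.008,"dz":0,"wx":0,"wy":0,"wz":0},
    {"claw":0,"dx":0,"dy":-0.008,"dz":0,"wx":0,"wy":0,"wz":0},
    {"claw":0,"dx":0,"dy":-0.008,"dz":0,"wx":0,"wy":0,"wz":0},
    {"claw":0,"dx":0,"dy":-0.008,"dz":0,"wx":0,"wy":0,"wz":0},
  ],
)

```text
t: 13.92
eef_pos: [0.6182, -0.074, 0.1077]
tool_rot: [-0.0, 0.728, 0.686, -0.0]
contact_force: [1.0, 0.7, 0.1]
gripper_width: 0.001
grasp_force: 0.7
```

```bash
python3 - <<'E'
from h import *
o=rep();print(nest(o).round(1));frameang(o)
E
```

```text
t 13.93 p [ 0.6182 -0.074   0.1077] yaw_y -3.36 z [-4.e-04 -0.e+00 -1.e+00] F [1.  0.7 0.1] T [-0.01 -0.3  -0.  ] w 0.0001 g 0.7
[[ 78.9  40.2 107.7]]
frame ang side -1 30 6.251
frame ang side 1 136 1.594
```

Request:
drive_tool(
  increments=[
    {"claw":0,"dx":0,"dy":-0.008,"dz":-0.003,"wx":0,"wy":0,"wz":0},
    {"claw":0,"dx":0,"dy":-0.008,"dz":-0.002,"wx":0,"wy":0,"wz":0},
    {"claw":0,"dx":0,"dy":-0.0085,"dz":0.001,"wx":0,"wy":0,"wz":0},
    {"claw":0,"dx":0,"dy":-0.0085,"dz":0.003,"wx":0,"wy":0,"wz":0},
    {"claw":0,"dx":0,"dy":-0.008,"dz":0.0035,"wx":0,"wy":0,"wz":0},
    {"claw":0,"dx":0,"dy":-0.008,"dz":0.004,"wx":0,"wy":0,"wz":0},
    {"claw":0,"dx":0,"dy":-0.007,"dz":0.005,"wx":0,"wy":0,"wz":0},
    {"claw":0,"dx":0,"dy":-0.007,"dz":0.0055,"wx":0,"wy":0,"wz":0},
  ],
)

```text
t: 14.98
eef_pos: [0.5554, -0.0703, 0.0903]
tool_rot: [-0.0, 0.727, 0.686, -0.0]
contact_force: [-1.1, -0.5, 0.5]
gripper_width: -0.001
grasp_force: 0.2
```

```bash
python3 - <<'E'
from h import *
o=rep();print(nest(o).round(1));frameang(o)
E
```

```text
t 14.97 p [ 0.5554 -0.0703  0.0903] yaw_y -3.35 z [-4.e-04 -0.e+00 -1.e+00] F [-1.1 -0.5  0.5] T [ 0.03 -0.07 -0.04] w -0.0001 g 0.2
[[16.  40.3 90.3]]
frame ang side -1 28 6.247
frame ang side 1 165 0.897
```

Frame at 0.9 rad. Continuing down.

Request:
drive_tool(
  increments=[
    {"claw":0,"dx":0,"dy":-0.006,"dz":0.006,"wx":0,"wy":0,"wz":0},
    {"claw":0,"dx":0,"dy":-0.006,"dz":0.007,"wx":0,"wy":0,"wz":0},
    {"claw":0,"dx":0,"dy":-0.005,"dz":0.0075,"wx":0,"wy":0,"wz":0},
    {"claw":0,"dx":0,"dy":-0.004,"dz":0.0075,"wx":0,"wy":0,"wz":0},
    {"claw":0,"dx":0,"dy":-0.003,"dz":0.008,"wx":0,"wy":0,"wz":0},
    {"claw":0,"dx":0,"dy":-0.003,"dz":0.008,"wx":0,"wy":0,"wz":0},
    {"claw":0,"dx":0,"dy":-0.001,"dz":0.006,"wx":0,"wy":0,"wz":0},
    {"claw":0,"dx":0,"dy":0,"dz":0.004,"wx":0,"wy":0,"wz":0},
    {"claw":0,"dx":0,"dy":0,"dz":0,"wx":0,"wy":0,"wz":0},
  ],
)

```text
t: 16.15
eef_pos: [0.5281, -0.0686, 0.0366]
tool_rot: [-0.0, 0.727, 0.686, -0.0]
contact_force: [0.1, -0.2, -0.7]
gripper_width: 0.005
grasp_force: 0.0
```

```bash
python3 - <<'E'
from h import *
o=rep();print(nest(o).round(1));frameang(o)
E
```

```text
t 16.15 p [ 0.5281 -0.0686  0.0366] yaw_y -3.35 z [-3.e-04  1.e-04 -1.e+00] F [ 0.1 -0.2 -0.7] T [0.05 0.01 0.  ] w 0.0004 g 0.0
[[-11.3  40.4  36.6]]
frame ang side -1 9 3.114
frame ang side 1 161 0.098
```

Request:
drive_tool(
  increments=[
    {"claw":0,"dx":0,"dy":0,"dz":0.003,"wx":0,"wy":0,"wz":0},
    {"claw":0,"dx":0,"dy":0,"dz":0.002,"wx":0,"wy":0,"wz":0},
    {"claw":0,"dx":0,"dy":0,"dz":0.001,"wx":0,"wy":0,"wz":0},
    {"claw":0,"dx":0,"dy":0,"dz":0,"wx":0,"wy":0,"wz":0},
  ],
)

```text
t: 16.7
eef_pos: [0.5285, -0.0686, 0.0312]
tool_rot: [0.0, 0.727, 0.686, 0.0]
contact_force: [0.4, 0.0, 4.4]
gripper_width: -0.003
grasp_force: 2.0
```

Fingers pressed the frame with about 4 N, so it is down. I'll lift off and locate the hook grip numerically.

Request:
drive_tool(
  increments=[
    {"claw":0,"dx":0,"dy":0,"dz":-0.02,"wx":0,"wy":0,"wz":0},
    {"claw":0,"dx":0,"dy":0,"dz":-0.035,"wx":0,"wy":0,"wz":0},
    {"claw":0.025,"dx":-0.01,"dy":-0.025,"dz":-0.035,"wx":0,"wy":0,"wz":0},
    {"claw":0.025,"dx":-0.01,"dy":-0.03,"dz":0,"wx":0,"wy":0,"wz":0},
    {"claw":0.025,"dx":0,"dy":0,"dz":0,"wx":0,"wy":0,"wz":0},
    {"claw":0.025,"dx":0,"dy":0,"dz":0,"wx":0,"wy":0,"wz":0},
    {"claw":0.025,"dx":0,"dy":0,"dz":0,"wx":0,"wy":0,"wz":0},
  ],
)

```text
t: 17.58
eef_pos: [0.4728, -0.085, 0.1206]
tool_rot: [-0.0, 0.727, 0.686, 0.0]
contact_force: [0.4, 0.1, 0.6]
gripper_width: 0.294
grasp_force: 0.0
```

```bash
python3 - <<'E'
from h import *
th=np.radians(-3.3);R=np.array([[np.cos(th),-np.sin(th)],[np.sin(th),np.cos(th)]])
def W(x,y,z):return np.r_[np.array([.5371,-.1096])+R@[x,y],z]
def bar(t):return np.array([-66-52.15*np.sin(t+.077),11.3+52.15*np.cos(t+.077)])/1e3
C=cam("top")
for t in np.arange(.8,1.25,.05):print(round(t,2),bar(t).round(4),proj(C,W(bar(t)[0],0,bar(t)[1])).round(1))
o=rep();print(nest(o).round(1));frameang(o)
o=get_obs();C=cam("wrist",o);p,d=read_camera("wrist");uv,X=cloud(C,d);N=nest(o,X);v=p[uv[:,1],uv[:,0]].max(1)
cv2.imwrite("pics/w8.png",p[...,::-1])
m=(v<45)&(N[:,0]>-130)&(N[:,0]<-78)&(abs(N[:,1])<40)&(N[:,2]>10)&(N[:,2]<75);print("wrist bar",m.sum(),np.percentile(N[m],[2,50,98],axis=0).round(1).tolist())
m=(N[:,0]<-15)&(N[:,0]>-45)&(abs(N[:,1])>20)&(abs(N[:,1])<100)&(N[:,2]>30)&(N[:,2]<60);print("rail z",np.percentile(N[m,2],[10,50,90]).round(1))
p,d=read_camera("top");C=cam("top");uv,X=cloud(C,d);N=nest(o,X);v=p[uv[:,1],uv[:,0]].max(1)
m=(v<45)&(N[:,0]>-130)&(N[:,0]<-78)&(abs(N[:,1])<40)&(N[:,2]>10)&(N[:,2]<75);print("top bar",m.sum(),np.percentile(N[m],[2,50,98],axis=0).round(1).tolist() if m.any() else 0, np.median(uv[m],0) if m.any() else 0)
E
```

```text
0.8 [-0.1061  0.0446] [[362.8 252.4]]
0.85 [-0.1077  0.0426] [[362.7 253.3]]
0.9 [-0.1092  0.0405] [[362.6 254.1]]
0.95 [-0.1106  0.0383] [[362.5 254.9]]
1.0 [-0.1119  0.036 ] [[362.4 255.7]]
1.05 [-0.1131  0.0337] [[362.3 256.4]]
1.1 [-0.1142  0.0313] [[362.1 257. ]]
1.15 [-0.1151  0.0289] [[362.  257.6]]
1.2 [-0.1159  0.0264] [[361.9 258.1]]
t 17.57 p [ 0.4728 -0.085   0.1206] yaw_y -3.32 z [ 2.e-04  5.e-04 -1.e+00] F [0.4 0.1 0.6] T [-0.04  0.02  0.05] w 0.0251 g 0.0
[[-65.6  20.9 120.6]]
frame ang side -1 27 3.136
frame ang side 1 157 0.066
wrist bar 685 [[-118.4, -19.2, 33.1], [-113.2, 3.5, 37.9], [-108.9, 22.2, 39.7]]
rail z [31.2 43.1 44.3]
top bar 85 [[-117.2, -20.7, 31.4], [-113.1, -0.8, 37.5], [-107.4, 18.3, 41.4]] [363. 256.]
```

Request:
drive_tool(
  increments=[
    {"claw":0.022,"dx":0,"dy":-0.024,"dz":0,"wx":0,"wy":0,"wz":0},
    {"claw":0.022,"dx":0,"dy":-0.0235,"dz":0.02,"wx":0,"wy":0,"wz":0},
    {"claw":0.022,"dx":0,"dy":0,"dz":0.03,"wx":0,"wy":0,"wz":0},
    {"claw":0.022,"dx":0,"dy":0,"dz":0,"wx":0,"wy":0,"wz":0},
    {"claw":0.022,"dx":0,"dy":0,"dz":0,"wx":0,"wy":0,"wz":0},
  ],
)

```text
t: 18.35
eef_pos: [0.4255, -0.0824, 0.0714]
tool_rot: [0.0, 0.727, 0.686, 0.0]
contact_force: [1.3, -0.6, 0.4]
gripper_width: 0.261
grasp_force: 0.0
```

```bash
python3 - <<'E'
from h import *
o=rep();print(nest(o).round(1))
C=cam("wrist",o);p,d=read_camera("wrist");uv,X=cloud(C,d);N=nest(o,X)
m=(N[:,0]>-125)&(N[:,0]<-84)&(N[:,1]>-30)&(N[:,1]<40)&(N[:,2]>8)&(N[:,2]<60)
H,_,_=np.histogram2d(N[m,0],N[m,1],bins=[np.arange(-125,-80,5),np.arange(-30,41,5)],weights=N[m,2]);K,_,_=np.histogram2d(N[m,0],N[m,1],bins=[np.arange(-125,-80,5),np.arange(-30,41,5)])
print(np.where(K>3,H/np.maximum(K,1),0).round(0).astype(int))
E
```

```text
t 18.35 p [ 0.4255 -0.0824  0.0714] yaw_y -3.33 z [ 8.e-04  3.e-04 -1.e+00] F [ 1.3 -0.6  0.4] T [ 0.02  0.04 -0.02] w 0.0223 g 0.0
[[-113.    20.8   71.4]]
[[ 0  0  0  0  0  0  0  0  0  0  0  0  0  0]
 [ 0 38 37 38 37 37 37 37 37 37 35  0  0  0]
 [ 0 38 38 38 38 38 38 38 38 38 35  0  0  0]
 [ 0  0 36 36 36 35 34 34 35 35 34  0  0  0]
 [ 0  0  0  0  0 34 32  0  0  0  0  0  0  0]
 [ 0  0  0  0 28 32 31 30  0  0  0  0  0  0]
 [ 0  0  0  0  0  0  0 30  0  0  0  0  0  0]
 [ 0  0  0  0  0  0 27 35  0  0  0  0  0  0]]
```

Request:
drive_tool(
  increments=[
    {"claw":0.022,"dx":-0.001,"dy":0,"dz":0.02,"wx":0,"wy":0,"wz":0},
    {"claw":0.022,"dx":0,"dy":0,"dz":0.02,"wx":0,"wy":0,"wz":0},
    {"claw":0.022,"dx":0,"dy":0,"dz":0.01,"wx":0,"wy":0,"wz":0},
    {"claw":0.022,"dx":0,"dy":0,"dz":0.008,"wx":0,"wy":0,"wz":0},
    {"claw":0.022,"dx":0,"dy":0,"dz":0,"wx":0,"wy":0,"wz":0},
  ],
)

```text
t: 19.02
eef_pos: [0.4247, -0.0836, 0.0128]
tool_rot: [-0.0, 0.727, 0.686, -0.0]
contact_force: [-0.1, 0.6, -0.6]
gripper_width: 0.254
grasp_force: 0.0
```

```bash
python3 - <<'E'
from h import *
o=rep();print(nest(o).round(1))
E
```

```text
t 19.02 p [ 0.4247 -0.0836  0.0128] yaw_y -3.35 z [-1.e-04 -0.e+00 -1.e+00] F [-0.1  0.6 -0.6] T [ 0.04  0.04 -0.01] w 0.0217 g 0.0
[[-113.7   19.5   12.8]]
```

Request:
drive_tool(
  increments=[
    {"claw":0.022,"dx":0,"dy":0.006,"dz":0,"wx":0,"wy":0,"wz":0},
    {"claw":0.022,"dx":0,"dy":0.002,"dz":-0.0035,"wx":0,"wy":0,"wz":0},
    {"claw":0.022,"dx":0,"dy":0.002,"dz":-0.0035,"wx":0,"wy":0,"wz":0},
    {"claw":0.022,"dx":0,"dy":0.0025,"dz":-0.003,"wx":0,"wy":0,"wz":0},
    {"claw":0.022,"dx":0,"dy":0.0025,"dz":-0.003,"wx":0,"wy":0,"wz":0},
    {"claw":0.022,"dx":0,"dy":0.003,"dz":-0.0027,"wx":0,"wy":0,"wz":0},
    {"claw":0.022,"dx":0,"dy":0.003,"dz":-0.0026,"wx":0,"wy":0,"wz":0},
    {"claw":0.022,"dx":0,"dy":0.0033,"dz":-0.0023,"wx":0,"wy":0,"wz":0},
    {"claw":0.022,"dx":0,"dy":0.0032,"dz":-0.0022,"wx":0,"wy":0,"wz":0},
  ],
)

```text
t: 20.15
eef_pos: [0.4521, -0.0853, 0.0361]
tool_rot: [0.0, 0.727, 0.686, 0.0]
contact_force: [-2.1, -0.1, 1.6]
gripper_width: 0.255
grasp_force: 1.0
```

```bash
cat >> h.py <<'E'
def look():
    o=rep();print(nest(o).round(1));frameang(o)
    for n in("wrist","top"):
        p,d=read_camera(n);C=cam(n,o);uv,X=cloud(C,d);N=nest(o,X);v=p[uv[:,1],uv[:,0]].max(1)
        m=(v<45)&(N[:,0]>-130)&(N[:,0]<-60)&(N[:,1]>-25)&(N[:,1]<3)&(N[:,2]>25)&(N[:,2]<75)
        if m.sum()>5:
            q=np.percentile(N[m],[5,50,95],axis=0);print(n,"bar",m.sum(),q.round(1).tolist(),"theta~",round(float(np.arcsin(np.clip((-66-q[1,0])/52.15,-1,1))-.077),2))
E
python3 - <<'E'
from h import *
look()
E
```

```text
t 20.15 p [ 0.4521 -0.0853  0.0361] yaw_y -3.35 z [ 3.e-04 -3.e-04 -1.e+00] F [-2.1 -0.1  1.6] T [0.05 0.42 0.08] w 0.0218 g 1.0
[[-86.3  19.4  36.1]]
frame ang side -1 21 3.116
frame ang side 1 158 0.07
wrist bar 894 [[-96.8, -19.2, 59.2], [-92.0, -8.3, 62.4], [-87.5, 2.0, 63.7]] theta~ 0.44
```

Request:
drive_tool(
  increments=[
    {"claw":0.022,"dx":0,"dy":0.0035,"dz":-0.0018,"wx":0,"wy":0,"wz":0},
    {"claw":0.022,"dx":0,"dy":0.0035,"dz":-0.0016,"wx":0,"wy":0,"wz":0},
    {"claw":0.022,"dx":0,"dy":0.0037,"dz":-0.0012,"wx":0,"wy":0,"wz":0},
    {"claw":0.022,"dx":0,"dy":0.0038,"dz":-0.0011,"wx":0,"wy":0,"wz":0},
    {"claw":0.022,"dx":0,"dy":0.0038,"dz":-0.0006,"wx":0,"wy":0,"wz":0},
    {"claw":0.022,"dx":0,"dy":0.0038,"dz":-0.0006,"wx":0,"wy":0,"wz":0},
    {"claw":0.022,"dx":0,"dy":0.001,"dz":0,"wx":0,"wy":0,"wz":0},
    {"claw":0.022,"dx":0,"dy":0,"dz":0,"wx":0,"wy":0,"wz":0},
  ],
)

```text
t: 21.3
eef_pos: [0.475, -0.0866, 0.0425]
tool_rot: [-0.0, 0.727, 0.686, -0.0]
contact_force: [-2.8, -0.1, 1.9]
gripper_width: 0.259
grasp_force: 1.5
```

```bash
python3 - <<'E'
from h import *
look()
E
```

```text
t 21.3 p [ 0.475  -0.0866  0.0425] yaw_y -3.35 z [-2.e-04  0.e+00 -1.e+00] F [-2.8 -0.1  1.9] T [ 0.01  0.67 -0.01] w 0.0222 g 1.5
[[-63.3  19.4  42.5]]
frame ang side -1 27 3.121
frame ang side 1 159 0.054
wrist bar 896 [[-74.0, -19.3, 65.4], [-69.1, -8.5, 68.8], [-64.5, 1.9, 70.1]] theta~ -0.02
```

Request:
drive_tool(
  increments=[
    {"claw":0.022,"dx":0,"dy":0.0015,"dz":0,"wx":0,"wy":0,"wz":0},
    {"claw":0.022,"dx":0,"dy":0.0015,"dz":0,"wx":0,"wy":0,"wz":0},
    {"claw":0.022,"dx":0,"dy":0,"dz":0,"wx":0,"wy":0,"wz":0},
  ],
)

```text
t: 21.82
eef_pos: [0.4755, -0.0866, 0.042]
tool_rot: [-0.002, 0.728, 0.686, -0.002]
contact_force: [-9.6, 1.3, 6.0]
gripper_width: 0.257
grasp_force: 4.5
```

```bash
python3 - <<'E'
from h import *
look()
E
```

```text
t 21.82 p [ 0.4755 -0.0866  0.042 ] yaw_y -3.36 z [-5.e-03 -3.e-04 -1.e+00] F [-9.6  1.3  6. ] T [ 0.3   1.98 -0.03] w 0.0219 g 4.5
[[-62.9  19.4  42. ]]
frame ang side -1 26 3.12
frame ang side 1 163 0.055
wrist bar 884 [[-73.7, -19.2, 66.0], [-68.9, -8.2, 68.9], [-64.4, 1.9, 70.1]] theta~ -0.02
```

The force rises sharply with no further travel, so the hook is home against its stop. Next: centre the cage, lift clear and check that it holds.

Request:
drive_tool(
  increments=[
    {"claw":0.026,"dx":0,"dy":-0.004,"dz":0,"wx":0,"wy":0,"wz":0},
    {"claw":0.026,"dx":0,"dy":-0.004,"dz":0,"wx":0,"wy":0,"wz":0},
    {"claw":0.026,"dx":0,"dy":0,"dz":0,"wx":0,"wy":0,"wz":0},
    {"claw":0.026,"dx":0,"dy":0,"dz":-0.015,"wx":0,"wy":0,"wz":0},
    {"claw":0.026,"dx":0,"dy":0,"dz":-0.025,"wx":0,"wy":0,"wz":0},
    {"claw":0.026,"dx":0,"dy":0,"dz":-0.03,"wx":0,"wy":0,"wz":0},
    {"claw":0.026,"dx":0,"dy":0,"dz":-0.03,"wx":0,"wy":0,"wz":0},
    {"claw":0.026,"dx":0,"dy":0,"dz":-0.02,"wx":0,"wy":0,"wz":0},
    {"claw":0.026,"dx":0,"dy":0,"dz":0,"wx":0,"wy":0,"wz":0},
    {"claw":0.026,"dx":0,"dy":0,"dz":0,"wx":0,"wy":0,"wz":0},
  ],
)

```text
t: 23.22
eef_pos: [0.4698, -0.0864, 0.1623]
tool_rot: [-0.0, 0.728, 0.686, -0.0]
contact_force: [-0.4, -0.0, -1.1]
gripper_width: 0.308
grasp_force: 0.0
```

```bash
python3 - <<'E'
from h import *
look()
o=get_obs();p,d=read_camera("wrist");C=cam("wrist",o);uv,X=cloud(C,d);N=nest(o,X)
for lo,hi,nm in((-36,-24,"front rail"),(24,38,"rear rail")):
    m=(N[:,0]>lo)&(N[:,0]<hi)&(N[:,1]>20)&(N[:,1]<95)&(N[:,2]>38)&(N[:,2]<60);print(nm,m.sum(),N[m,2].mean().round(2))
E
```

```text
t 23.23 p [ 0.4698 -0.0864  0.1623] yaw_y -3.36 z [-2.e-04 -1.e-04 -1.e+00] F [-0.4 -0.  -1.1] T [ 0.    0.03 -0.03] w 0.0263 g 0.0
[[-68.5  19.3 162.3]]
frame ang side -1 31 3.138
frame ang side 1 160 0.056
wrist bar 343 [[-74.5, -19.5, 66.3], [-69.6, -8.5, 69.3], [-64.7, 2.0, 70.7]] theta~ -0.01
front rail 1319 42.36
rear rail 1472 41.45
```

The hook stays at about 0, and the frame slope is about 0.015 rad (0.9 mm over 61 mm). Handing in.

```bash
python3 -c "
from station import *
print(hand_in())"
```

```text
the job is handed in; nothing more can be done
None
```

The job is handed in at about 23 s (the verdict was not shown): the boat lies flat between the pins, the frame is down at about 0.015 rad, the hook holds near 0 rad with the gripper clear, and I did not re-measure the tweezers, loupe and note pad, but nothing went near them.

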